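# Clear the squaring jig and hold a toy truck body in it for drilling

## Task

First lift the green basket of spare wheels off the jig, keep it upright, and hang it by its handle bar over both brass hooks of the stand. Then lay the toy truck body upright on the jig's plywood bed, either long side to the blue fence and about centred on its white mark, and with one diagonal push press it square against the fence and flat on the bed together, firmly but without forcing it (some 10 to 30 newtons on each), ready for drilling axle holes. Finish while still holding that push, and leave the other things on the table alone.

Things in the scene. Friction and masses are not known exactly. Their poses are not given: they have to be found in the camera images.
- jig: Squaring jig, fixed to the table (its place and yaw change). Origin: centre of its underside, on the table. x points to its fence, y runs along the fence, z up. Made of the bed and the fence below; the bed surface is 18 mm above the table.
- bed: Smooth varnished plywood bed (the truck slides on it easily, friction about 0.3, so a third of any push down is lost from the push forward) of the jig, 170 (x) x 220 (y) x 18 mm high; same origin and axes as the jig.
- fence: Blue metal fence standing on the bed's far edge: 20 mm thick (jig x from 65 to 85 mm), 200 mm long (y), its top 30 mm above the bed surface, with a white mark across its middle; same origin and axes as the jig.
- fence_foot (a point): Middle of the fence's working face at the bed surface (jig frame 65, 0, 18 mm): under the 8 mm wide white mark. Axes as the jig: x into the fence, y along it, z up. The bed in front of it is the side of -x.
- truck: Loose rigid toy truck body without wheels, about 0.35 kg, 140 long x 56 wide mm, flat underside. Origin: centre of the underside; x along its length to the cab, z up. It starts beside the jig, on the side away from the stand (left or right). Grip it across its width at the tray; fingertips inside the tray can push on the floor and on the wall next to the fence.
- truck_center (a point): Point 20 mm above the centre of the truck's underside, truck axes. Orange cab x = 28 to 70 mm, 62 mm high. Grey open tray x = -70 to 28: floor 14 mm thick, walls 6 mm thick with tops 40 mm above the underside; inside 92 long (x = -64 to 28) x 44 wide x 26 deep.
- basket: Green open basket of spare wheels, loose, about 0.25 kg. Origin: centre of its underside, z up; 70 (x) x 120 (y) x 45 mm high. It starts on the jig's bed.
- basket_bar (a point): Middle of the basket's rigid steel handle bar: round, 10 mm thick, along the basket's y, its axis 110 mm above the basket's underside, carried by two uprights at y = -56 and +56 mm. Axes as the basket.
- stand: Double hook stand, fixed (place, side and yaw change). Origin: centre of its underside; hooks point to its -x. Wooden foot 14 mm high (x -60 to 70, y -65 to 65 mm), two steel posts at x = 55, y = -34 and 34, about 175 mm high, a thin crossbar between them 85 mm up.
- saddle (a point): Midpoint between the two hooks (8 mm brass rods at stand y = -34 and 34), on their axis height, at stand (-15, 0, 155); stand axes. Level 15 mm either way along x, then rising to the posts behind and, in front, to tips 31 mm away with tops 23 mm above this point. Bring the bar in from the front (-x) above the tips and lower it: its axis then rests 9 mm above this point, along y.
- screwdriver: Red screwdriver lying beyond the jig; bystander.
- jar: Small jar with a red cap, 44 mm wide, 50 mm high; bystander.
- cover: Flat orange battery cover 60 x 40 x 6 mm; bystander.
- gearbox: Small white gearbox with motor, about 60 x 60 x 24 mm, between robot and jig; bystander.
- wheel_a: Small black and yellow toy wheel lying flat, 34 mm wide, 13 mm high; bystander.
- wheel_b: Another such wheel; bystander.
- driver: Orange pen-shaped driver about 100 x 22 x 22 mm; bystander.
Mind the look-alikes: they are no part of the job. What is shaped like the basket but red is not meant.

How it is judged:
By the outcome, as a careful person would: the job done as asked, in the order asked, and still so for the second after the job is handed in, while the arm keeps its last pose, push and grip.
It also fails if it takes over 72 s, if anything falls off the work surface, if the arm or the gripper's body presses on something with over 40 N, if the wrist force passes 120 N, or if a joint passes its speed limit or range.

## Robot

A 6-joint arm with a two-finger parallel gripper is mounted at the origin on the work surface. World frame = base frame: x ahead of the robot, y to its left, z up, the work surface at z = 0. Lengths are in m, angles in rad, forces in N, time in s.
With the tool pointing down it reaches from about 0.35 to 0.775 m from the base axis. Payload 7.3 kg.
Tool frame: the origin (TCP) lies midway between the tips of the shut fingers; the grasp point (between the pads) lies 19 mm behind it; z points along the fingers, y is the direction in which the jaws open and shut (so a half turn about z gives the same grasp; the last joint's range is limited). The gripper opens to 92 mm and grips with 3 to 60 N. Pads are 19 mm wide; open, the fingers measure 130 mm over their backs; the gripper's body (75 mm by 190 mm) begins 47 mm behind the grasp point.
Start: joints at [0.961, 0.342, 1.524, -0, 1.275, -0.146], TCP at [0.235, 0.47, 0.227] pointing down, gripper open.
Joint ranges: [-2.53, 2.53], [-0.77, 2.02], [0.04, 2.7], [-1, 4.14], [0.28, 2.66], [-3.11, 3.11]. Speed limits (rad/s): [2.57, 2.57, 3.14, 3.14, 3.14, 3.14].

## Interface

Orientations are given as [roll, pitch, yaw] about the fixed x, y, z axes, in that order (R = Rz(yaw) Ry(pitch) Rx(roll)).
In Python, from cell import robot gives the robot as it stands.
- The arm moves only by the tool step_arm, never from a script. Its argument "moves" is a list that holds one entry, the list of rows, each a list of 4 numbers: the shift along the tool's x, y, z in m, then the turn about the tool's z in rad. In form: [[[dx, dy, dz, roll], ...]]. A call has 1 to 8 rows; each row shifts and turns the commanded pose from where the row before left it, along the tool's axes as they then stand; what a row does not reach is not made up. A row lasts 1/12 s, in which the tool goes at most 41.7 mm and 7.16 degrees, less where a joint would pass 70% of its speed; a pose out of reach is approached as far as the arm can. A call with a gripper value outside its range is refused whole. "hand" is the opening, from 0 (shut) to 1 (fully open), set as the call begins (left out, the last holds). The fingers move at their own pace and stop on an object; "force" is the grip in N (left out, the last holds). Time passes only in rows, so rows that do not move let the fingers close. It gives the time, the measured TCP pose, the force and the opening at its end, in the units of the state.
- robot.observe(): the state, without advancing time (a new reading comes with each control period).
- robot.read_camera(name): name is "side" or "top" or "wrist"; returns a dict with "frame" (400x640x3 uint8, red, green, blue), "fovy" (degrees; the focal length in pixels is half the picture's height over the tangent of half this angle, whatever the lens; pixels are square), "cx", "cy" (the principal point, pixels), "R" (3x3) and "t" (3): a world point X has camera coordinates R X + t. Camera axes: x right, y down, z forward; pixel columns grow to the right and rows downward; lengths in m; the calibration is good to about 2 mm. The wrist camera is an equidistant fisheye: a pixel r from the principal point sees the ray r / f radians off the axis. A picture is of the moment at which its call begins. There is no depth.
- robot.hand_in(): hands the job in, once; it reports no verdict.
The state is a dict: "time": time; "qpos": joint angles; "qvel": joint speeds; "joint_efforts": joint torques, N m; "tool_pos": TCP position; "tool_rot": TCP orientation; "contact_force": force on the tool from outside, world axes, zero at the start; "torque": the same for the moment, N m; "opening": finger opening in m.
Only numpy, scipy, OpenCV 4.12 (cv2) and the standard library are available. Lean on these libraries where they do the work, as an engineer would, in place of code of your own. Each camera call takes 0.05 s, during which the arm holds its last target.

## Working session

There is one attempt and no reset: what is moved stays moved. The work goes in short steps, Python scripts to look and compute and a tool call to move; the robot and the scene stay as the last step left them, time stands still between calls to the robot, and variables do not carry over. Pictures are saved under pics/ and viewed, and the job is handed in when it is done.

Besides the shell and the picture viewer there is one more tool, called after "Call:" as name([rows], argument=value, ...), one row to a line, values as JSON. step_arm: Moves the arm, as the interface text tells. Its arguments: {"type":"object","properties":{"moves":{"type":"array","items":{"type":"array","items":{"type":"array","items":{"type":"number"}}}},"hand":{"type":"number"},"force":{"type":"number"}},"required":["moves"]}

```bash
ls; mkdir -p pics; cat > h.py <<'E'
from cell import robot
import numpy as np, cv2
from scipy.spatial.transform import Rotation as Ro
def snap(n,name):
    c=robot.read_camera(n); cv2.imwrite(f'pics/{name}.png',c['frame'][:,:,::-1]); 
    np.savez(f'pics/{name}.npz',**c); return c
def ray(c,u,v,wrist=False):
    f=200/np.tan(np.radians(float(c['fovy']))/2)
    x,y=u-float(c['cx']),v-float(c['cy'])
    if wrist:
        r=np.hypot(x,y);th=r/f
        d=np.array([x/r*np.sin(th),y/r*np.sin(th),np.cos(th)])
    else: d=np.array([x/f,y/f,1])
    R=c['R'];return -R.T@c['t'], R.T@d
def atz(c,u,v,z,wrist=False):
    o,d=ray(c,u,v,wrist);return o+d*(z-o[2])/d[2]
def proj(c,X,wrist=False):
    f=200/np.tan(np.radians(float(c['fovy']))/2)
    p=c['R']@np.asarray(X)+c['t']
    if wrist:
        r=np.hypot(p[0],p[1]);th=np.arctan2(r,p[2]);return np.array([c['cx']+f*th*p[0]/r,c['cy']+f*th*p[1]/r])
    return np.array([c['cx']+f*p[0]/p[2],c['cy']+f*p[1]/p[2]])
def load(name): return dict(np.load(f'pics/{name}.npz'))
def zoom(name,x0,y0,x1,y1,k):
    im=cv2.imread(f'pics/{name}.png')[y0:y1,x0:x1]
    cv2.imwrite(f'pics/{name}_z{x0}_{y0}.png',cv2.resize(im,None,fx=k,fy=k,interpolation=cv2.INTER_CUBIC))
E
python3 - <<'E'
from h import *
for n in ['top','side','wrist']:
    c=snap(n,n+'0'); print(n,c['fovy'],c['cx'],c['cy'],-c['R'].T@c['t'],c['R'].round(2).tolist())
print(robot.observe())
E
```

```text
pics
top 52.684580424726896 320.76376294950626 195.70685446156247 [ 0.41555253 -0.03706781  1.15590542] [[0.02, -1.0, -0.0], [-0.99, -0.02, -0.15], [0.15, 0.01, -0.99]]
side 54.50977523348347 324.06253463126325 199.40603786181973 [ 0.47477196 -0.6210507   0.77248601] [[0.99, -0.15, 0.02], [-0.1, -0.74, -0.67], [0.11, 0.66, -0.74]]
wrist 65.70646984690485 315.5250952956319 194.476569253652 [0.16198661 0.50526987 0.38424522] [[0.45, 0.9, -0.0], [0.85, -0.42, 0.3], [0.27, -0.14, -0.95]]
{'time': 0.15, 'qpos': array([ 9.60986515e-01,  3.42591454e-01,  1.52475271e+00, -5.94295456e-06,
        1.27538170e+00, -1.46016012e-01]), 'qvel': array([-0.00087666, -0.00128055, -0.003961  , -0.00052865, -0.00095446,
       -0.00150559]), 'joint_efforts': array([ 1.48591193e-03, -4.31468046e+01, -2.44352657e+01,  7.18661863e-02,
        5.37404709e-02, -6.02381078e-05]), 'tool_pos': array([0.23468347, 0.46931408, 0.22620533]), 'tool_rot': array([-3.14047067e+00, -1.59257045e-04,  2.67780050e+00]), 'contact_force': array([-0.1403321 , -0.31833349, -0.37841969]), 'torque': array([-0.0289963 , -0.01445207,  0.00913124]), 'opening': 0.09202895305847213}
```

View pics/top0.png

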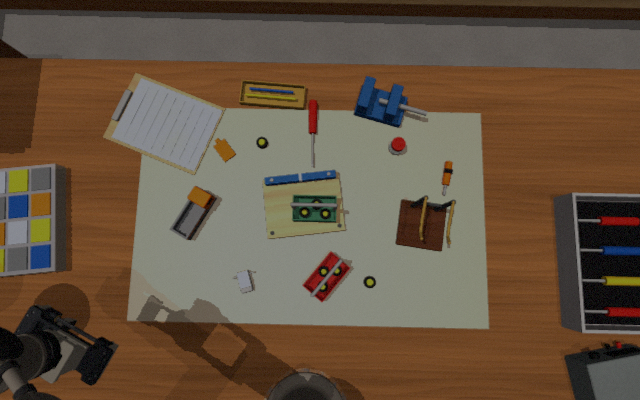

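View pics/side0.png

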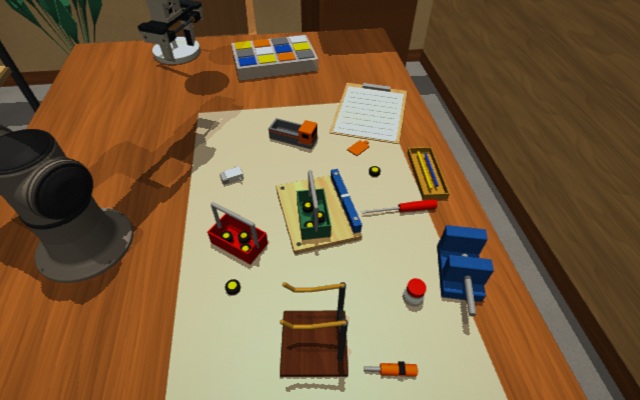

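View pics/wrist0.png

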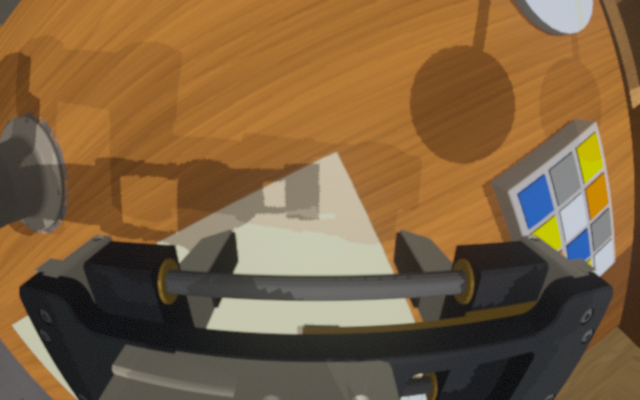

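```bash
python3 - <<'E'
from h import *
zoom('top0',255,160,355,245,8)
zoom('top0',390,185,465,260,8)
zoom('top0',160,175,230,245,8)
zoom('side0',270,160,370,260,6)
zoom('side0',270,270,370,390,5)
E
```

```text
(no output)
```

View pics/top0_z255_160.png

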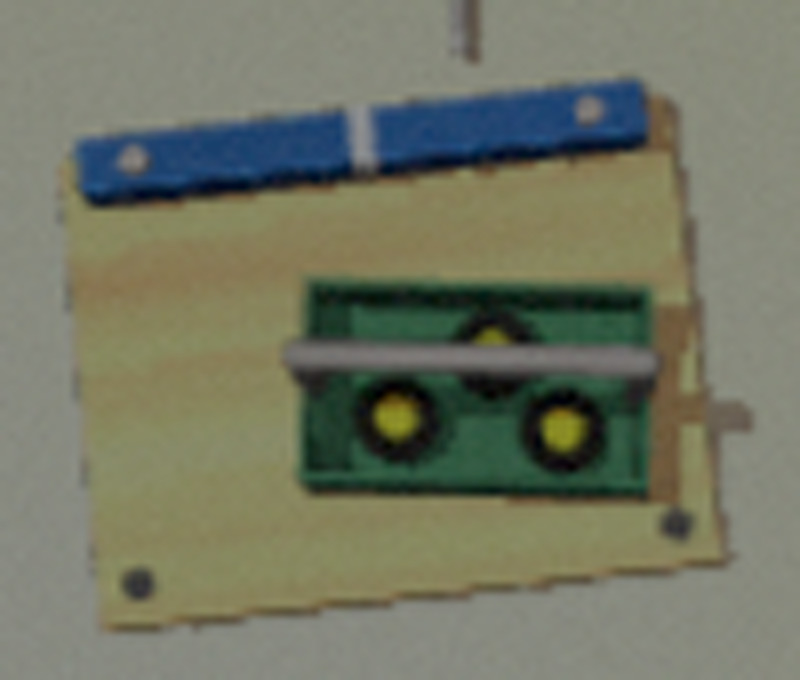

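View pics/top0_z390_185.png

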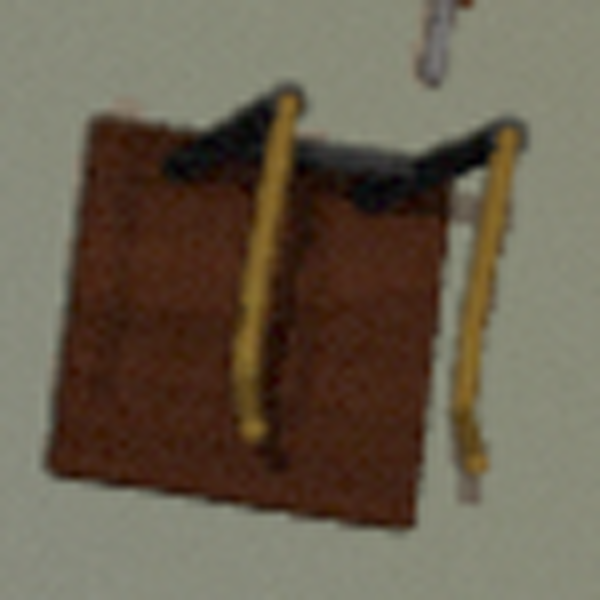

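View pics/top0_z160_175.png

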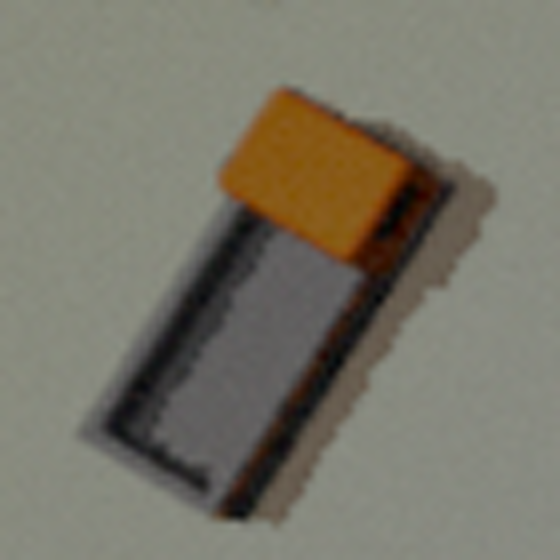

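View pics/side0_z270_160.png

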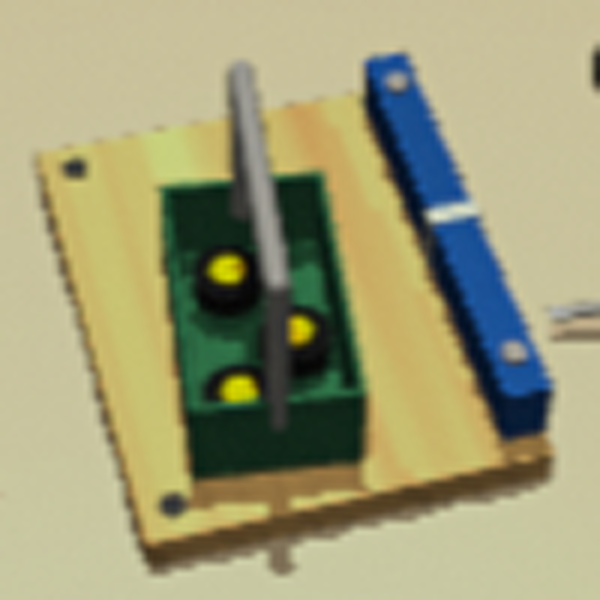

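View pics/side0_z270_270.png

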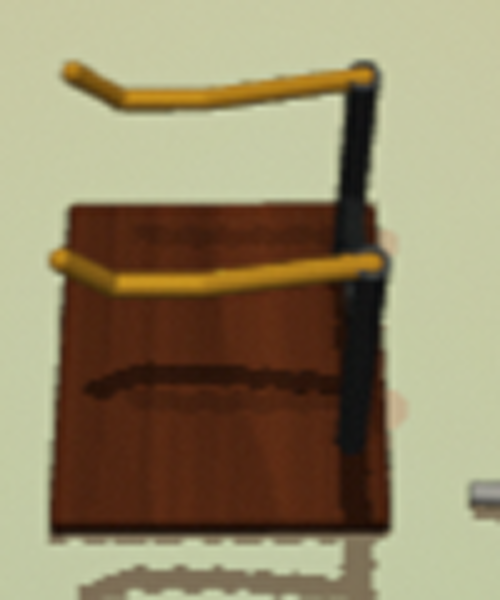

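```bash
python3 - <<'E'
from h import *
zoom('side0',260,110,330,155,10)
E
```

```text
(no output)
```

View pics/side0_z260_110.png

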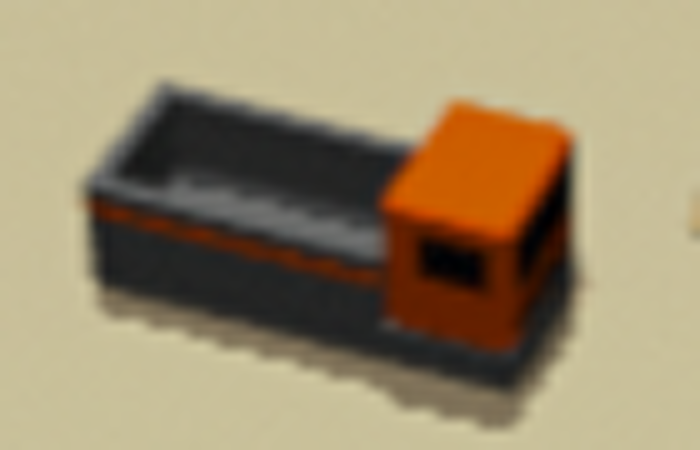

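```bash
cat > fit.py <<'E'
from h import *
from scipy.optimize import least_squares
T=load('top0');S=load('side0')
def tp(off,k,u,v): return ((u+.5)/k-.5+off[0],(v+.5)/k-.5+off[1])
def fit(obs,x0,names=''):
    # obs: (cam, local pt mm, pixel)
    def w(p,l):
        c,s=np.cos(p[2]),np.sin(p[2]);l=np.array(l)/1000
        return np.array([p[0]+c*l[0]-s*l[1],p[1]+s*l[0]+c*l[1],l[2]])
    def f(p): return np.concatenate([proj(c,w(p,l))-np.array(px) for c,l,px in obs])
    r=least_squares(f,x0,loss='soft_l1')
    print(names,r.x.round(4),'deg',np.degrees(r.x[2]).round(2)); print(f(r.x).reshape(-1,2).round(1).tolist())
    return r.x
a=lambda l,u,v:(T,l,tp((255,160),8,u,v))
b=lambda l,u,v:(S,l,tp((270,160),6,u,v))
jig=fit([a((85,100,48),77,143),a((85,-100,48),640,82),a((65,-100,48),655,140),a((65,100,18),97,203),a((-85,110,18),103,628),a((-85,-110,18),728,562),
 a((85,0,48),357,105),a((65,0,48),366,166),
 b((-85,110,18),37,155),b((-85,-110,18),148,543),b((85,-100,48),548,388),b((85,100,48),407,55),b((65,100,48),367,60),b((65,0,48),429,215),b((85,0,48),477,208)],[.55,0,0],'jig')
bas=fit([a((0,61,128),285,355),a((0,-61,128),657,362),a((35,60,63),308,278),a((35,-60,63),652,287),a((-35,-60,63),648,495),a((-35,60,63),300,490),
 b((0,61,128),240,65),b((0,-61,128),278,285),b((-35,60,63),160,187),b((35,60,63),322,176),b((35,-60,63),365,390),b((-35,-60,63),190,400)],[.5,0,0],'basket')
a=lambda l,u,v:(T,l,tp((390,185),8,u,v))
b=lambda l,u,v:(S,l,tp((270,270),5,u,v))
st=fit([a((70,65,14),92,118),a((70,-65,14),450,182),a((-60,-65,14),412,527),a((-60,65,14),48,472),a((55,34,175),288,95),a((55,-34,175),510,133),a((-46,34,174),253,430),a((-46,-34,174),477,465),
 b((-60,65,14),72,207),b((70,65,14),375,207),b((70,-65,14),388,524),b((-60,-65,14),52,524),b((-46,34,174),72,70),b((-46,-34,174),60,258),b((-30,34,155),122,98),b((-30,-34,155),115,283)],[.5,-.3,0],'stand')
a=lambda l,u,v:(T,l,tp((160,175),8,u,v))
b=lambda l,u,v:(S,l,tp((260,110),10,u,v))
tr=fit([a((-70,28,40),80,432),a((-70,-28,40),215,515),a((28,28,62),220,180),a((28,-28,62),350,264),a((70,-28,0),452,185) if 0 else a((-70,-28,40),215,515),
 b((-70,28,40),163,88),b((-70,-28,40),90,190),b((-70,-28,0),100,290),b((70,-28,0),515,388),b((28,28,62),455,100),b((28,-28,62),385,205)],[.5,.3,-.4],'truck')
np.savez('poses.npz',jig=jig,bas=bas,st=st,tr=tr)
E
python3 fit.py
```

```text
jig [0.5612 0.0187 0.1275] deg 7.31
[[0.1, -0.8], [0.9, -0.6], [-0.2, -0.9], [-0.3, 0.5], [-0.0, 0.2], [-0.3, 0.1], [0.7, 0.2], [0.3, -0.4], [-0.4, -0.8], [-1.0, 0.1], [0.9, -0.0], [-0.2, -0.8], [-0.6, -0.3], [0.1, 0.3], [-0.4, 0.0]]
basket [ 0.5474 -0.0129 -0.0025] deg -0.14
[[-0.3, -0.2], [0.7, 0.1], [-0.5, -0.1], [0.3, -0.2], [0.3, -0.7], [-0.4, -1.1], [-0.4, -0.6], [-0.2, 1.2], [-0.6, -0.6], [0.0, -1.3], [0.2, 0.1], [-0.7, 1.6]]
stand [ 0.5064 -0.3159 -0.1343] deg -7.69
[[0.5, -0.9], [1.1, -1.9], [0.8, 0.5], [0.2, 0.1], [0.6, 0.6], [0.5, 0.1], [-0.0, -0.4], [-0.0, -0.4], [-1.2, -1.7], [0.4, -1.9], [1.1, -0.5], [-1.3, -0.1], [0.1, 0.1], [0.1, 0.0], [-0.2, -0.1], [-0.5, -0.0]]
truck [ 0.5307  0.3266 -0.5065] deg -29.02
[[0.2, -0.2], [0.3, -0.3], [-0.6, -0.1], [0.4, -0.4], [0.3, -0.3], [0.1, -0.6], [-0.6, -0.4], [-0.4, -0.0], [0.0, 1.2], [-0.1, -0.5], [-0.5, -0.2]]
```

Call:
step_arm([
  [[0,0,0,0.125],[0,0,0,0.125],[0,0,0,0.125],[0,0,0,0.125],[0,0,0,0.125],[0,0,0,0.125],[0,0,0,0.125],[0,0,0,0.125]],
], hand=1, force=40)

```text
time: 0.82
tool_pos: [0.2347, 0.4694, 0.2264]
tool_rot: [-3.141, 0.001, 1.672]
contact_force: [0.9, 0.2, -1.0]
opening: 0.0916
```

Call:
step_arm([
  [[0,0,0,0.11],[-0.034,0.022,0,0],[-0.034,0.022,0,0],[-0.034,0.022,0,0],[-0.034,0.022,0,0],[-0.034,0.022,0,0],[-0.034,0.022,0,0],[-0.034,0.022,0,0]],
])

```text
time: 1.48
tool_pos: [0.3886, 0.2293, 0.2267]
tool_rot: [3.142, -0.0, 1.568]
contact_force: [1.1, 1.3, -0.3]
opening: 0.092
```

Call:
step_arm([
  [[-0.034,0.022,0,0],[-0.034,0.022,0,0],[-0.034,0.022,0,0],[-0.034,0.022,0,0],[-0.034,0.022,0,0],[-0.034,0.022,0,0],[-0.034,0.022,0,0],[0,0,0,0]],
])

```text
time: 2.15
tool_pos: [0.5444, -0.0133, 0.2259]
tool_rot: [3.14, 0.002, 1.562]
contact_force: [-1.7, -0.4, -0.5]
opening: 0.0915
```

```bash
python3 - <<'E'
from h import *
c=snap('wrist','wrist1')
P=np.load('poses.npz')
x,y,a=P['bas']
for l in (61,-61): print(proj(c,[x-np.sin(a)*l/1e3,y+np.cos(a)*l/1e3,.128],True))
E
```

```text
[317.92887328 123.18505102]
[318.09054192 256.01353455]
```

View pics/wrist1.png

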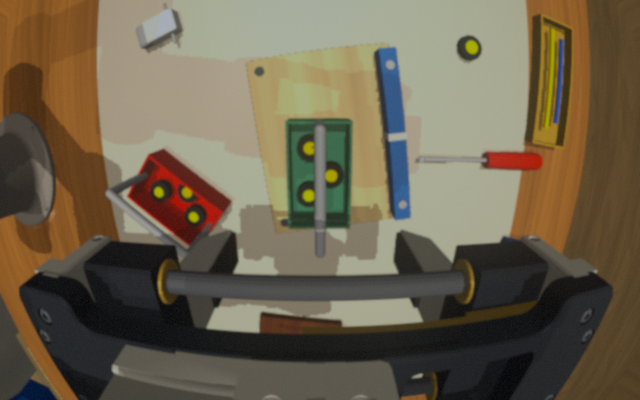

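Call:
step_arm([
  [[0,0.004,0,0],[0,0,0.03,0],[0,0,0.03,0],[0,0,0.03,0],[0,0,0.027,0],[0,0,0,0],[0,0,0,0]],
])

```text
time: 2.78
tool_pos: [0.5445, -0.006, 0.1093]
tool_rot: [-3.139, -0.001, 1.569]
contact_force: [-0.7, -0.1, 0.9]
opening: 0.0921
```

Call:
step_arm([
  [[0,0,0,0],[0,0,0,0],[0,0,0,0],[0,0,0,0],[0,0,0,0],[0,0,0,0],[0,0,0,0],[0,0,0,0]],
], hand=0, force=40)

```text
time: 3.45
tool_pos: [0.5454, -0.0074, 0.1098]
tool_rot: [3.141, -0.0, 1.568]
contact_force: [0.4, -0.4, 0.3]
opening: 0.043
```

Call:
step_arm([
  [[0,0,0,0],[0,0,0,0],[0,0,0,0],[0,0,0,0],[0,0,0,0],[0,0,0,0],[0,0,0,0],[0,0,0,0]],
])

```text
time: 4.12
tool_pos: [0.5456, -0.0074, 0.1098]
tool_rot: [3.141, -0.0, 1.568]
contact_force: [1.8, 0.3, -0.3]
opening: 0.0087
```

Call:
step_arm([
  [[0,0,-0.01,0],[0,0,-0.02,0],[0,0,-0.03,0],[0,0,-0.03,0],[0,0,0,0]],
])

```text
time: 4.53
tool_pos: [0.548, -0.0077, 0.2061]
tool_rot: [3.132, 0.001, 1.568]
contact_force: [1.5, 0.1, -1.8]
opening: 0.0086
```

```bash
python3 - <<'E'
from h import *
snap('side','side2');snap('top','top2');zoom('side2',200,100,360,220,5)
print(robot.observe())
E
```

```text
{'time': 4.6333, 'qpos': array([-1.54055916e-01,  3.99920588e-01,  1.50986070e+00,  9.26448412e-05,
        1.22952279e+00, -1.51089162e-01]), 'qvel': array([-5.22387801e-06,  3.49644587e-02,  5.19049630e-02,  1.25928683e-03,
       -1.02095145e-02,  5.89013071e-05]), 'joint_efforts': array([ 2.02109077e-02, -4.88094020e+01, -2.62609416e+01,  6.62115170e-02,
        8.14037165e-02,  1.60435007e-03]), 'tool_pos': array([ 0.54567801, -0.00739258,  0.20099437]), 'tool_rot': array([3.13931701e+00, 2.58086252e-04, 1.56779837e+00]), 'contact_force': array([ 0.12114967,  0.1903516 , -2.1923055 ]), 'torque': array([-0.13877291,  0.12850353,  0.03697103]), 'opening': 0.008630772725200606}
```

View pics/side2.png

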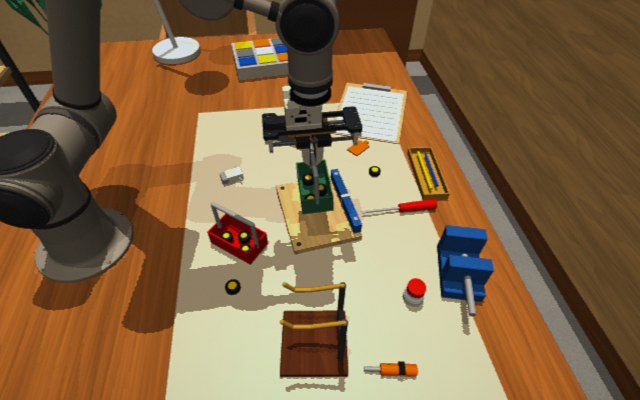

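View pics/top2.png

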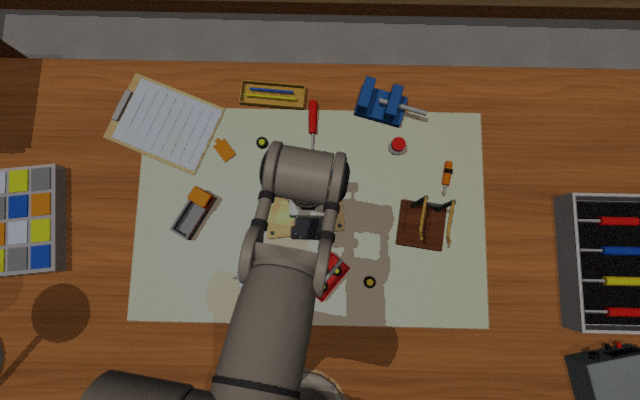

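Call:
step_arm([
  [[0,0,0,0.066],[0,0,0,0.065],[-0.012,-0.004,0,0],[-0.0235,-0.008,0,0],[-0.0235,-0.008,0,0],[-0.0235,-0.008,0,0],[-0.0235,-0.008,0,0],[-0.0235,-0.008,0,0]],
])

```text
time: 5.3
tool_pos: [0.4826, -0.1309, 0.1984]
tool_rot: [-3.139, -0.001, 1.439]
contact_force: [0.9, -0.3, -1.7]
opening: 0.0085
```

Call:
step_arm([
  [[-0.0235,-0.008,0,0],[-0.0235,-0.008,0,0],[-0.0235,-0.008,0,0],[-0.0235,-0.008,0,0],[-0.0235,-0.008,0,0],[-0.0235,-0.008,0,0],[-0.0235,-0.008,0,0],[-0.0115,-0.003,0.02,0]],
])

```text
time: 5.97
tool_pos: [0.4016, -0.3, 0.1814]
tool_rot: [3.139, 0.004, 1.437]
contact_force: [0.9, -1.5, -2.3]
opening: 0.0085
```

Call:
step_arm([
  [[0,0,0,0],[0,0,0,0],[0,0,0,0],[0,0,0,0]],
])

```text
time: 6.3
tool_pos: [0.4028, -0.2958, 0.18]
tool_rot: [3.141, -0.0, 1.438]
contact_force: [0.1, 0.4, -2.4]
opening: 0.0086
```

```bash
python3 - <<'E'
from h import *
snap('side','side3');snap('top','top3');snap('wrist','wrist3');zoom('side3',220,200,380,390,4)
zoom('top3',340,170,480,290,5)
print(robot.observe()['tool_pos'],robot.observe()['tool_rot'])
E
```

```text
[ 0.40298846 -0.29585035  0.1801978 ] [3.14090663e+00 3.64397408e-04 1.43824033e+00]
```

View pics/side3_z220_200.png

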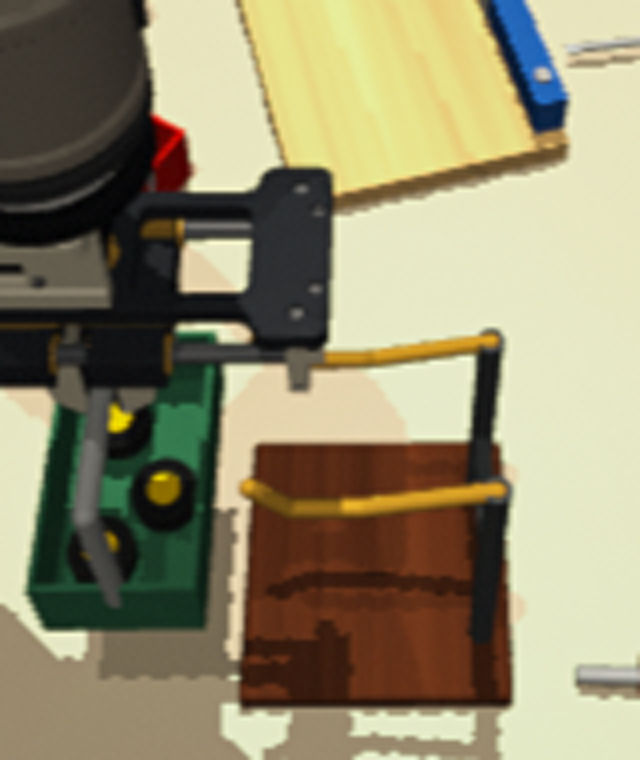

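View pics/wrist3.png

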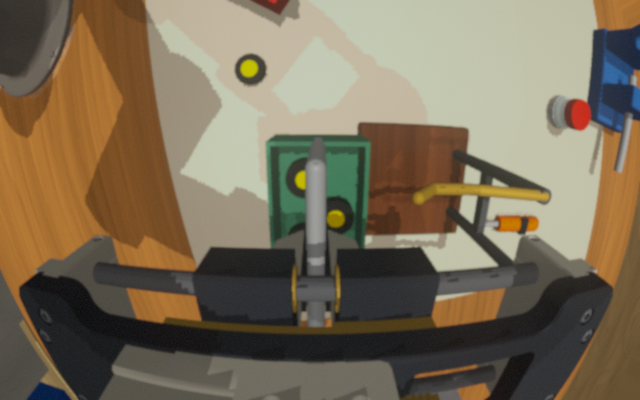

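View pics/top3_z340_170.png

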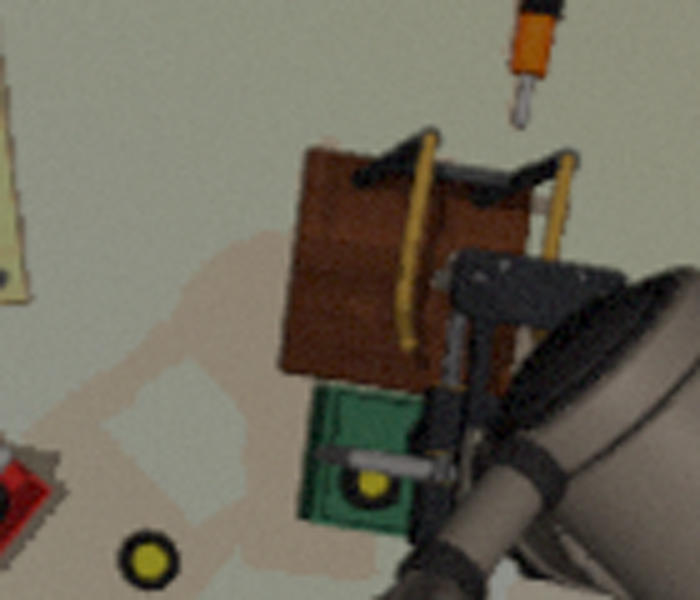

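```bash
python3 - <<'E'
from h import *
T=load('top3');S=load('side3');W=load('wrist3')
st=np.load('poses.npz')['st']
def loc(p): 
    d=p[:2]-st[:2];c,s=np.cos(st[2]),np.sin(st[2]);return [(c*d[0]+s*d[1])*1e3,(-s*d[0]+c*d[1])*1e3]
print('bar +y end top', loc(atz(T,340+320/5,170+455/5,.1988)))
print('bar -y end side', loc(atz(S,220+112/4,200+598/4,.155)), loc(atz(S,220+88/4,200+520/4,.1988)))
print('wrist +y end',loc(atz(W,317,143,.1988,True)),'near hook tip',loc(atz(W,418,199,.174,True)))
print('side near hook tip',loc(atz(S,220+247/4,200+487/4,.174)),'top left hook tip',loc(atz(T,340+408/5,170+348/5,.174)))
E
```

```text
bar +y end top [np.float64(-107.76065587105904), np.float64(72.99635368984411)]
bar -y end side [np.float64(-98.0256438395816), np.float64(-72.06469818257452)] [np.float64(-103.00784350791109), np.float64(-59.07931939415078)]
wrist +y end [np.float64(-104.17183318671596), np.float64(67.47974123795805)] near hook tip [np.float64(-45.11647907165778), np.float64(32.67867899966385)]
side near hook tip [np.float64(-45.79924198041606), np.float64(-34.92270892175292)] top left hook tip [np.float64(-49.94867033040353), np.float64(32.44486760861226)]
```

Call:
step_arm([
  [[-0.004,0.01,0,0],[0,0.016,0,0],[0,0.016,0,0],[0,0.016,0,0],[0,0.016,0,0],[0,0.016,0,0],[0,0,0,0],[0,0,0,0]],
])

```text
time: 7.12
tool_pos: [0.4916, -0.3118, 0.1795]
tool_rot: [-3.141, -0.0, 1.438]
contact_force: [-0.5, -0.1, -1.2]
opening: 0.0089
```

```bash
python3 - <<'E'
from h import *
snap('side','side4');snap('top','top4');zoom('side4',240,220,380,390,4)
zoom('top4',360,170,480,270,6)
o=robot.observe();print(o['tool_pos'],o['contact_force'])
E
```

```text
[ 0.49063884 -0.31185074  0.17963573] [-0.40034025  0.20415087 -1.94003934]
```

View pics/side4_z240_220.png

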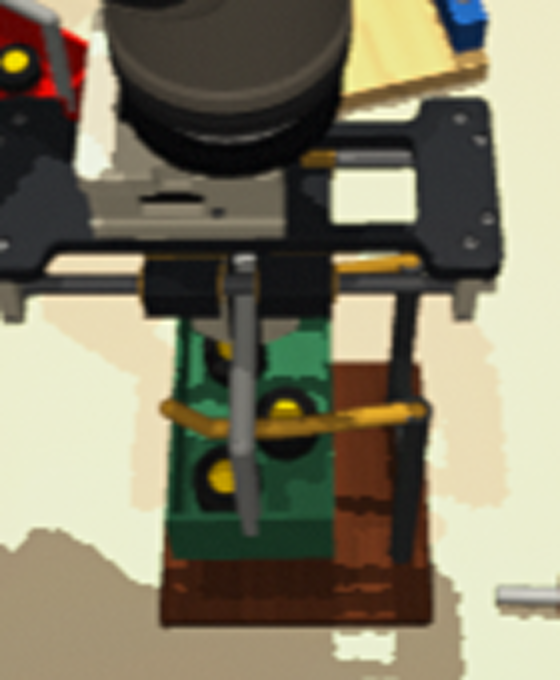

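View pics/top4_z360_170.png

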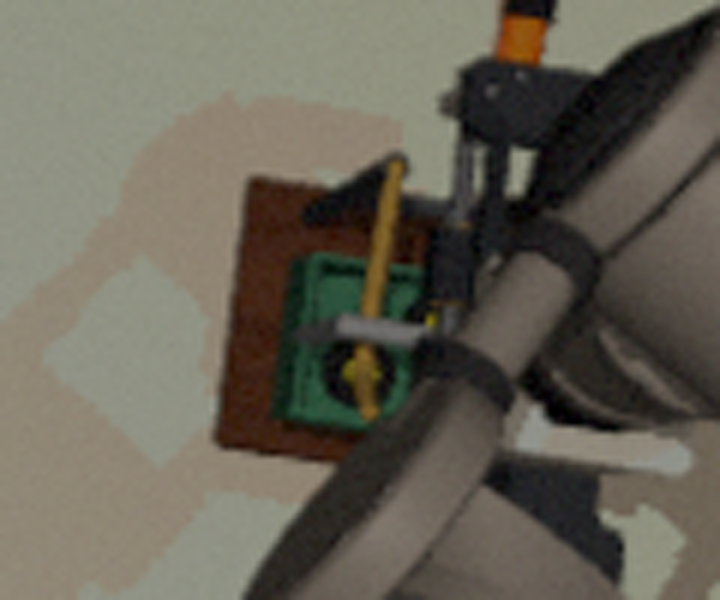

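Call:
step_arm([
  [[0,0,0.01,0],[0,0,0.01,0],[0,0,0.005,0],[0,0,0.004,0],[0,0,0.003,0],[0,0,0.002,0],[0,0,0,0],[0,0,0,0]],
])

```text
time: 7.88
tool_pos: [0.4912, -0.3124, 0.1458]
tool_rot: [3.141, 0.0, 1.437]
contact_force: [-0.7, -0.2, -2.7]
opening: 0.0089
```

Call:
step_arm([
  [[0,0,0.001,0],[0,0,0,0],[0,0,0.001,0],[0,0,0,0],[0,0,0,0]],
])

```text
time: 8.3
tool_pos: [0.4915, -0.3126, 0.1446]
tool_rot: [3.14, 0.001, 1.437]
contact_force: [-1.5, 0.1, 4.7]
opening: 0.0088
```

```bash
python3 - <<'E'
from h import *
snap('side','side5');zoom('side5',240,220,380,390,4)
o=robot.observe();print(o['tool_pos'],o['contact_force'])
E
```

```text
[ 0.49150415 -0.31258656  0.14463946] [-1.52515179  1.45684545  5.47913599]
```

View pics/side5_z240_220.png

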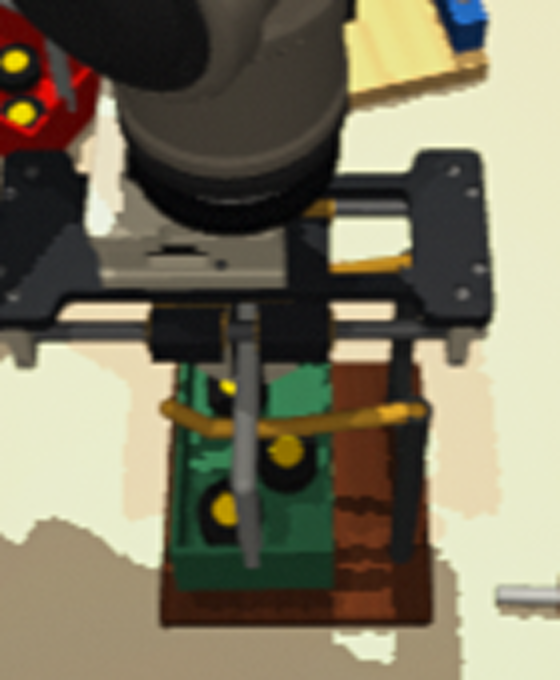

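Call:
step_arm([
  [[0,0,-0.001,0],[0,0,0,0],[0,0,0,0],[0,0,0,0],[0,0,0,0],[0,0,0,0],[0,0,0,0],[0,0,0,0]],
], hand=0.4)

```text
time: 9.02
tool_pos: [0.4912, -0.3123, 0.1446]
tool_rot: [-3.141, -0.0, 1.437]
contact_force: [-0.3, -0.8, 0.2]
opening: 0.0366
```

Call:
step_arm([
  [[0,0,-0.005,0],[0,0,-0.01,0],[0,0,-0.015,0],[0,0,-0.02,0],[0,0,-0.03,0],[0,0,-0.03,0],[0,0,0,0]],
])

```text
time: 9.6
tool_pos: [0.4932, -0.314, 0.2623]
tool_rot: [3.131, 0.006, 1.437]
contact_force: [0.4, -0.1, 0.1]
opening: 0.0369
```

```bash
python3 - <<'E'
from h import *
snap('side','side6');zoom('side6',240,220,380,390,4)
o=robot.observe();print(o['tool_pos'],o['tool_rot'],o['contact_force'],o['opening'],o['qpos'])
E
```

```text
[ 0.49253818 -0.31341226  0.25935446] [3.13432937 0.00446115 1.43687917] [-0.11950917 -0.04487308 -0.69524009] 0.03655926114605315 [-6.98004414e-01  4.25149488e-01  1.30627148e+00  1.14979117e-04
  1.40164855e+00 -5.64122335e-01]
```

View pics/side6_z240_220.png

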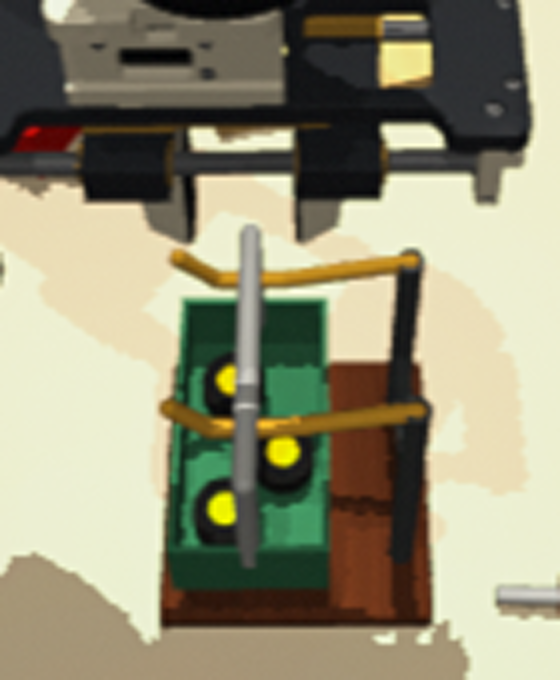

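Call:
step_arm([
  [[0,0,0,-0.12],[0,0,0,-0.12],[0,0,0,-0.12],[0,0,0,-0.12],[0,0,0,-0.12],[0,0,0,-0.12],[0,0,0,-0.12],[0,0,0,-0.12]],
])

```text
time: 10.32
tool_pos: [0.4908, -0.3121, 0.2541]
tool_rot: [3.142, -0.001, 2.403]
contact_force: [0.3, -0.9, -0.0]
opening: 0.0366
```

Call:
step_arm([
  [[0,0,0,-0.12],[0,0,0,-0.118],[0.015,0.032,0,0],[0.015,0.032,0,0],[0.015,0.032,0,0],[0.015,0.032,0,0],[0.015,0.032,0,0],[0.015,0.032,0,0]],
], hand=1)

```text
time: 10.98
tool_pos: [0.5051, -0.0991, 0.2543]
tool_rot: [-3.142, -0.001, 2.634]
contact_force: [1.1, -0.2, 0.0]
opening: 0.0856
```

Call:
step_arm([
  [[0.015,0.032,0,0],[0.015,0.032,0,0],[0.015,0.032,0,0],[0.015,0.032,0,0],[0.015,0.032,0,0],[0.015,0.032,0,0],[0.015,0.032,0,0],[0.015,0.032,0,0]],
])

```text
time: 11.65
tool_pos: [0.5244, 0.1829, 0.2544]
tool_rot: [-3.141, -0.001, 2.635]
contact_force: [1.3, -0.4, -0.1]
opening: 0.0923
```

Call:
step_arm([
  [[0.015,0.032,0,0],[0.015,0.032,0,0],[0.015,0.032,0,0],[0.015,0.032,0,0],[0,0,0,0],[0,0,0,0],[0,0,0,0]],
])

```text
time: 12.23
tool_pos: [0.5343, 0.3219, 0.2541]
tool_rot: [-3.14, -0.001, 2.635]
contact_force: [-0.4, -0.4, 0.0]
opening: 0.0921
```

```bash
python3 - <<'E'
from h import *
c=snap('wrist','wrist7')
o=robot.observe();print(o['tool_pos'],o['tool_rot'],o['contact_force'],o['opening'],o['qpos'])
x,y,a=np.load('poses.npz')['tr']
w=lambda l:[x+(np.cos(a)*l[0]-np.sin(a)*l[1])/1e3,y+(np.sin(a)*l[0]+np.cos(a)*l[1])/1e3,l[2]/1e3]
im=cv2.imread('pics/wrist7.png')
for l in [(-70,28,40),(-70,-28,40),(28,28,62),(28,-28,62),(-64,22,14),(28,-22,14)]:
    p=proj(c,w(l),True);print(l,p);cv2.circle(im,tuple(int(v) for v in p),2,(255,0,255),-1)
cv2.imwrite('pics/wrist7b.png',im)
E
```

```text
[0.53456335 0.32135747 0.25435474] [-3.14049935e+00 -3.44701288e-04  2.63418134e+00] [ 0.08559681 -1.11641783 -0.56858481] 0.09153510459960738 [ 4.18668235e-01  5.12233307e-01  1.17879571e+00 -3.84257960e-04
  1.45164464e+00 -6.44671080e-01]
(-70, 28, 40) [341.57182085 104.70241056]
(-70, -28, 40) [294.40947788 104.51664812]
(28, 28, 62) [341.48005332 188.93250413]
(28, -28, 62) [294.08238005 188.80362061]
(-64, 22, 14) [335.14593397 108.95204095]
(28, -22, 14) [301.0209592  178.57463748]
```

View pics/wrist7b.png

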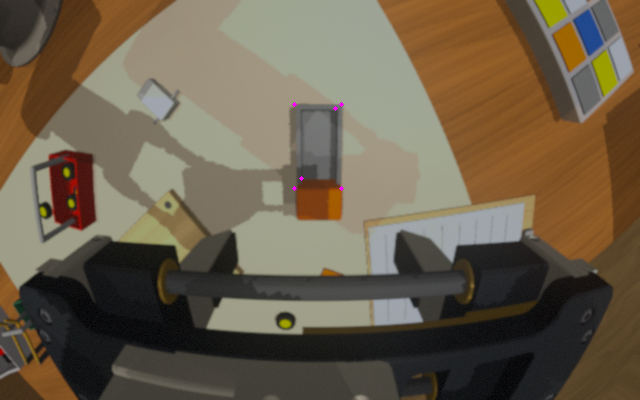

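Call:
step_arm([
  [[0.003,0.0025,0.02,0],[0,0,0.04,0],[0,0,0.04,0],[0,0,0.04,0],[0,0,0.04,0],[0,0,0.03,0],[0,0,0.02,0],[0,0,0.01,0]],
])

```text
time: 12.95
tool_pos: [0.5319, 0.3236, 0.0117]
tool_rot: [-3.137, -0.003, 2.633]
contact_force: [-1.5, -0.4, 0.4]
opening: 0.0918
```

Call:
step_arm([
  [[0,0,0.005,0],[0,0,0,0],[0,0,0,0]],
])

```text
time: 13.2
tool_pos: [0.5344, 0.3259, 0.0112]
tool_rot: [3.14, 0.001, 2.634]
contact_force: [0.5, 0.5, 0.6]
opening: 0.0914
```

Call:
step_arm([
  [[0,0,0,0],[0,0,0,0],[0,0,0,0],[0,0,0,0],[0,0,0,0],[0,0,0,0],[0,0,0,0],[0,0,0,0]],
], hand=0, force=40)

```text
time: 13.87
tool_pos: [0.5334, 0.3261, 0.0099]
tool_rot: [3.141, 0.0, 2.635]
contact_force: [-0.2, -0.1, 1.1]
opening: 0.0559
```

Call:
step_arm([
  [[0,0,0,0],[0,0,0,0],[0,0,-0.005,0],[0,0,-0.015,0],[0,0,-0.03,0],[0,0,-0.03,0],[0,0,-0.03,0],[0,0,0,0]],
])

```text
time: 14.53
tool_pos: [0.5361, 0.3272, 0.1261]
tool_rot: [3.133, 0.006, 2.635]
contact_force: [2.1, 0.6, -2.9]
opening: 0.0555
```

```bash
python3 - <<'E'
from h import *
c=snap('side','side8')
o=robot.observe();print(o['tool_pos'],o['tool_rot'],o['contact_force'],o['opening'],o['qpos'])
j=np.load('poses.npz')['jig'];print(j)
# tcp in truck frame ~ (5.0-?)
t=np.load('poses.npz')['tr']
d=np.array([.5334,.3261])-t[:2];c,s=np.cos(t[2]),np.sin(t[2]);lt=np.array([c*d[0]+s*d[1],-s*d[0]+c*d[1]]);print('tcp in truck',lt)
# target truck pose: jig (-3,0), yaw j-90
yaw=j[2]-np.pi/2
cj,sj=np.cos(j[2]),np.sin(j[2]); J=np.array([[cj,-sj],[sj,cj]])
ctr=j[:2]+J@np.array([-.003,0])
tg=ctr+np.array([[np.cos(yaw),-np.sin(yaw)],[np.sin(yaw),np.cos(yaw)]])@np.array([lt[0],0])
print('target tcp',tg,'tool yaw',yaw+np.pi, 'fence foot',j[:2]+J@[.065,0])
E
```

```text
[0.53489844 0.32664079 0.12299215] [3.13651932 0.00380481 2.63483202] [ 0.51651993  0.30756703 -3.0384292 ] 0.05593493257725255 [ 4.26034831e-01  6.13603317e-01  1.37245979e+00 -3.80215637e-05
  1.14918810e+00 -6.37995064e-01]
[0.56120613 0.01869836 0.12750191]
tcp in truck [0.00259326 0.00090368]
target tcp [0.55856023 0.01574468] tool yaw 1.6982982325860319 fence foot [0.6256785  0.02696355]
```

View pics/side8.png

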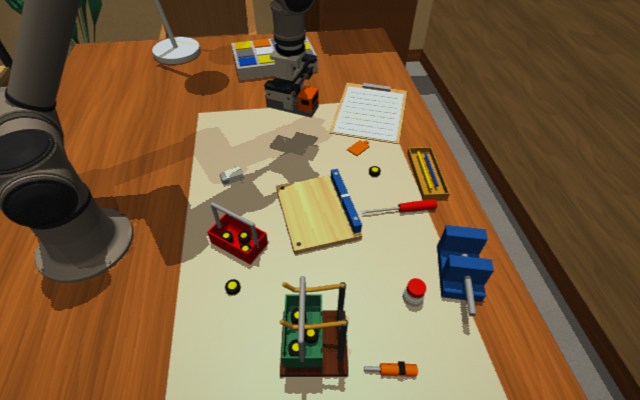

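Call:
step_arm([
  [[0,0,0,0.117],[0,0,0,0.117],[0,0,0,0.117],[0,0,0,0.117],[0,0,0,0.117],[0,0,0,0.117],[0,0,0,0.117],[0,0,0,0.117]],
])

```text
time: 15.25
tool_pos: [0.532, 0.3253, 0.1173]
tool_rot: [-3.137, 0.001, 1.693]
contact_force: [0.4, 0.2, -2.8]
opening: 0.0557
```

Call:
step_arm([
  [[-0.014,-0.001,0,0],[-0.028,-0.0015,0,0],[-0.028,-0.0015,0,0],[-0.028,-0.0015,0,0],[-0.028,-0.0015,0,0],[-0.028,-0.0015,0,0],[-0.028,-0.0015,0,0],[-0.028,-0.0015,0,0]],
])

```text
time: 15.92
tool_pos: [0.5474, 0.1141, 0.1182]
tool_rot: [-3.138, 0.0, 1.701]
contact_force: [-0.3, 0.5, -2.8]
opening: 0.056
```

Call:
step_arm([
  [[-0.028,-0.0015,0,0],[-0.028,-0.0015,0,0],[-0.028,0,0,0],[-0.017,0,0,0],[0,0,0.02,0],[0,0,0.03,0],[0,0,0,0],[0,0,0,0]],
])

```text
time: 16.58
tool_pos: [0.5563, 0.0153, 0.0677]
tool_rot: [-3.135, -0.001, 1.7]
contact_force: [-0.6, 0.4, -3.3]
opening: 0.0556
```

```bash
python3 - <<'E'
from h import *
snap('side','side9');zoom('side9',250,120,400,270,5)
c=snap('wrist','wrist9')
o=robot.observe();print(o['tool_pos'],o['tool_rot'],o['contact_force'],o['opening'])
E
```

```text
[0.5588216  0.01555923 0.07034706] [3.14128096e+00 6.75808762e-05 1.69993791e+00] [ 0.04656757 -0.21043995 -2.59174488] 0.05630539883665302
```

View pics/side9_z250_120.png

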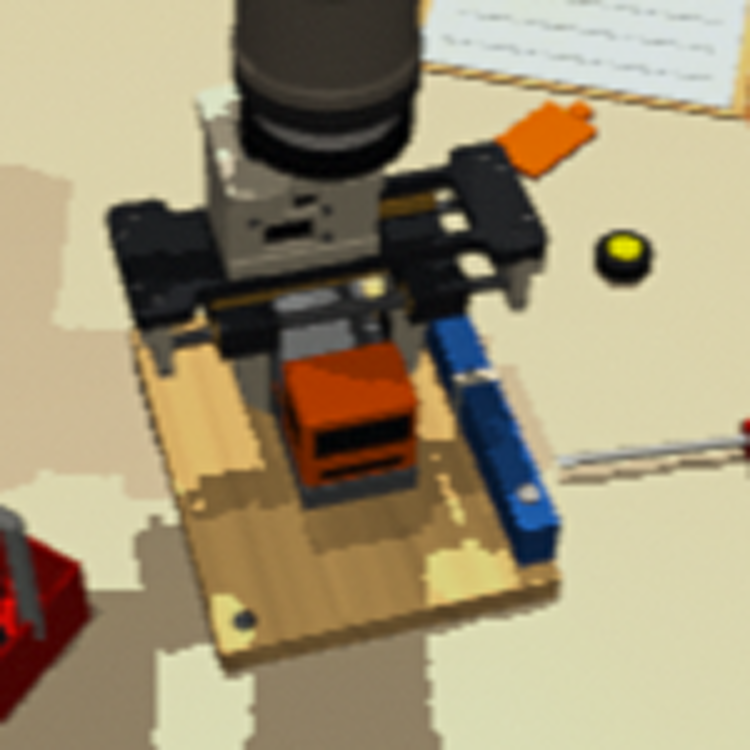

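View pics/wrist9.png

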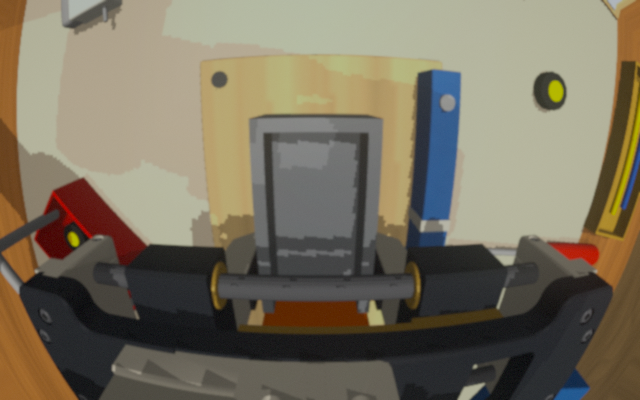

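Call:
step_arm([
  [[0,0,0.015,0],[0,0,0.012,0],[0,0,0.008,0],[0,0,0.004,0],[0,0,0.002,0],[0,0,0,0],[0,0,0,0],[0,0,0,0]],
])

```text
time: 17.35
tool_pos: [0.5591, 0.0156, 0.0294]
tool_rot: [3.14, 0.0, 1.699]
contact_force: [-0.8, 0.2, -2.8]
opening: 0.0554
```

Call:
step_arm([
  [[0,0,0.001,0],[0,0,0,0],[0,0,0.0005,0],[0,0,0,0],[0,0,0,0]],
])

```text
time: 17.77
tool_pos: [0.5587, 0.0156, 0.0279]
tool_rot: [3.141, 0.0, 1.699]
contact_force: [-2.3, 0.2, 6.1]
opening: 0.0558
```

Call:
step_arm([
  [[0,0,-0.001,0],[0,0,0,0],[0,0,0,0],[0,0,0,0],[0,0,0,0],[0,0,0,0]],
], hand=0.76)

```text
time: 18.27
tool_pos: [0.5586, 0.0156, 0.0281]
tool_rot: [3.142, -0.0, 1.699]
contact_force: [-0.2, -0.2, 0.7]
opening: 0.0699
```

Call:
step_arm([
  [[0,0,-0.01,0],[0,0,-0.03,0],[0,0,-0.03,0],[0,0,-0.03,0],[0,0,-0.02,0],[0,0,0,0],[0,0,0,0],[0,0,0,0]],
])

```text
time: 18.93
tool_pos: [0.558, 0.0157, 0.1477]
tool_rot: [-3.141, -0.0, 1.699]
contact_force: [0.0, -0.1, 0.4]
opening: 0.0696
```

```bash
python3 - <<'E'
from h import *
c=snap('wrist','wrist10');snap('side','side10');zoom('side10',250,140,390,260,5)
o=robot.observe();print(o['tool_pos'],o['tool_rot'],o['contact_force'],o['opening'])
E
```

```text
[0.55774966 0.0157094  0.14693091] [-3.13902021e+00 -6.83351855e-04  1.69877094e+00] [-0.13856265 -1.15827446 -0.70466102] 0.06986431705969656
```

View pics/wrist10.png

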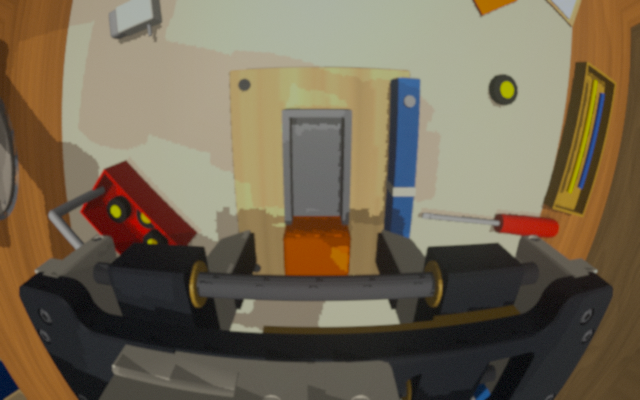

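View pics/side10_z250_140.png

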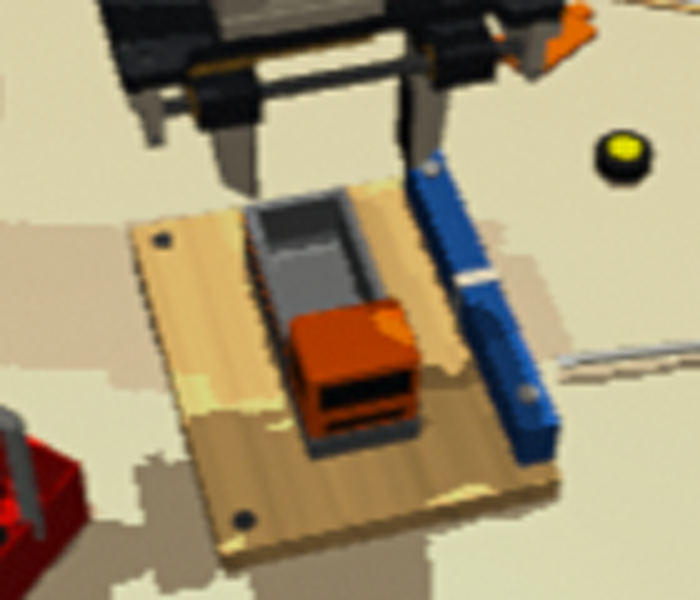

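```bash
python3 - <<'E'
from h import *
W=load('wrist10');S=load('side10')
j=np.load('poses.npz')['jig']
def loc(p): 
    d=p[:2]-j[:2];c,s=np.cos(j[2]),np.sin(j[2]);return ((c*d[0]+s*d[1])*1e3).round(1),((-s*d[0]+c*d[1])*1e3).round(1)
w=lambda u,v,z:loc(atz(W,u,v,z,True))
s=lambda u,v,z:loc(atz(S,250+u/5,140+v/5,z))
print('mark',w(403,191,.048),s(476,278,.048),'fence near edge',w(390,191,.048))
print('rear',w(283,110,.058),w(351,109,.058),s(247,208,.058),s(343,190,.058))
print('cab rear top',w(284,232,.080),w(349,232,.080),'cab rear low z58',w(284,218,.058),w(349,218,.058))
print('cab top rear side',s(290,318,.08),s(395,302,.08),'front bottom',s(312,455,.018),s(420,435,.018))
o=robot.observe();print(loc(o['tool_pos']))
E
```

```text
mark (np.float64(75.2), np.float64(0.5)) (np.float64(75.0), np.float64(-2.1)) fence near edge (np.float64(63.0), np.float64(0.5))
rear (np.float64(-29.0), np.float64(70.4)) (np.float64(24.9), np.float64(71.4)) (np.float64(-27.7), np.float64(66.1)) (np.float64(23.6), np.float64(66.2))
cab rear top (np.float64(-28.3), np.float64(-24.5)) (np.float64(23.9), np.float64(-24.4)) cab rear low z58 (np.float64(-30.2), np.float64(-21.2)) (np.float64(26.0), np.float64(-21.0))
cab top rear side (np.float64(-29.0), np.float64(-31.5)) (np.float64(22.0), np.float64(-34.4)) front bottom (np.float64(-27.8), np.float64(-67.2)) (np.float64(26.5), np.float64(-69.0))
(np.float64(-3.8), np.float64(-2.5))
```

Call:
step_arm([
  [[0,0,0,0.12],[0,0,0,0.12],[0,0,0,0.12],[0,0,0,0.12],[0,0,0,0.12],[0,0,0,0.12],[0,0,0,0.12],[0,0,0,0.12]],
], hand=0.3)

```text
time: 19.7
tool_pos: [0.5579, 0.0157, 0.1468]
tool_rot: [-3.14, 0.002, 0.733]
contact_force: [0.5, -0.0, 0.9]
opening: 0.0281
```

Call:
step_arm([
  [[0,0,0,0.12],[0,0,0,0.12],[0,0,0,0.12],[0,0,0,0.12],[0,0,0,0.12],[0.002,-0.0205,0,0.011],[0,0,0,0],[0,0,0,0]],
])

```text
time: 20.37
tool_pos: [0.5572, 0.0367, 0.1471]
tool_rot: [-3.141, 0.002, 0.13]
contact_force: [1.0, -0.2, 0.1]
opening: 0.0276
```

Call:
step_arm([
  [[0,0,0.03,0],[0,0,0.02,0],[0,0,0,0],[0,0,0,0]],
])

```text
time: 20.7
tool_pos: [0.557, 0.0358, 0.0972]
tool_rot: [-3.141, 0.003, 0.128]
contact_force: [0.9, -0.4, 0.2]
opening: 0.0273
```

```bash
python3 - <<'E'
from h import *
c=snap('wrist','wrist11');snap('side','side11');zoom('side11',250,130,390,250,5)
o=robot.observe();print(o['tool_pos'],o['tool_rot'],o['contact_force'],o['opening'],o['qpos'])
j=np.load('poses.npz')['jig']
d=o['tool_pos'][:2]-j[:2];c,s=np.cos(j[2]),np.sin(j[2]);print(((c*d[0]+s*d[1])*1e3).round(1),((-s*d[0]+c*d[1])*1e3).round(1))
E
```

```text
[0.55851511 0.03580699 0.09920463] [ 3.14124155e+00 -1.46486122e-03  1.27771390e-01] [-0.55588719 -0.48003648 -0.2346918 ] 0.02750347667588934 [-7.28852961e-02  5.33426573e-01  1.59889504e+00 -6.16028408e-05
  1.00776559e+00  1.37017274e+00]
-0.5 17.3
```

View pics/wrist11.png

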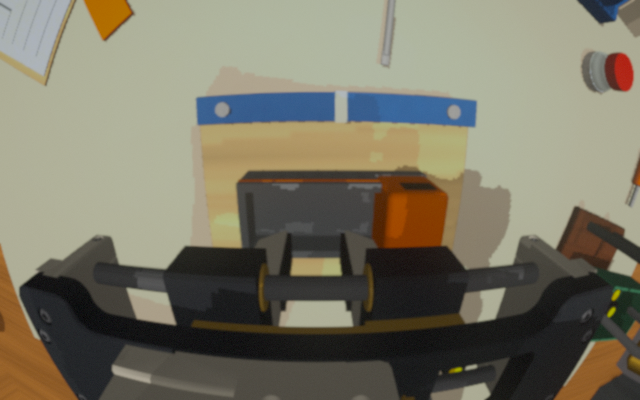

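View pics/side11_z250_130.png

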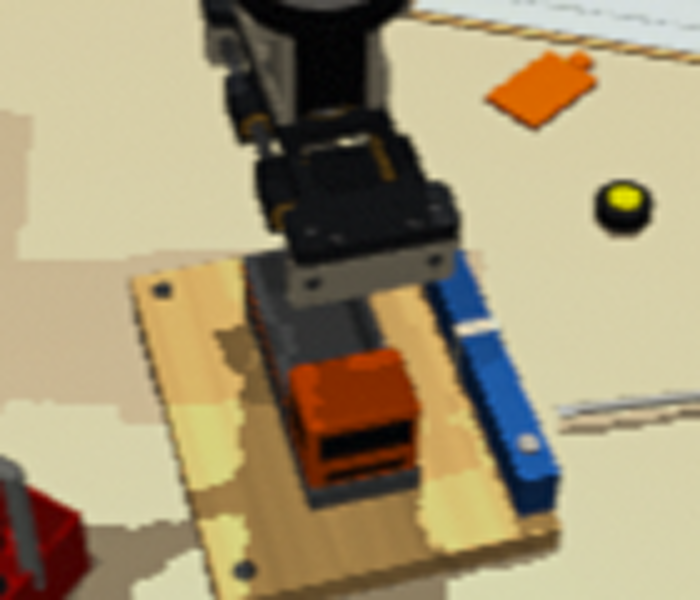

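Call:
step_arm([
  [[0,0,0.02,0],[0,0,0.02,0],[0,0,0.015,0],[0,0,0.005,0],[0,0,0.003,0],[0,0,0,0],[0,0,0,0],[0,0,0,0]],
])

```text
time: 21.47
tool_pos: [0.5586, 0.0362, 0.0365]
tool_rot: [3.141, -0.002, 0.128]
contact_force: [0.1, -1.6, -0.2]
opening: 0.0274
```

Call:
step_arm([
  [[0,0,0.0015,0],[0,0,0,0],[0,0,0,0]],
])

```text
time: 21.72
tool_pos: [0.5579, 0.0362, 0.034]
tool_rot: [-3.142, -0.0, 0.128]
contact_force: [1.1, -0.1, 0.2]
opening: 0.0276
```

Call:
step_arm([
  [[0,0,0.001,0],[0,0,0,0],[0,0,0.001,0],[0,0,0,0],[0,0,0,0]],
])

```text
time: 22.13
tool_pos: [0.5578, 0.0362, 0.0323]
tool_rot: [3.142, -0.0, 0.128]
contact_force: [-2.4, -0.3, 5.3]
opening: 0.0272
```

Call:
step_arm([
  [[0.002,0,0,0],[0.004,0,0,0],[0.005,0,0,0],[0.005,0,0,0],[0.005,0,0,0],[0.005,0,0,0],[0.005,0,0,0],[0.003,0,0,0]],
])

```text
time: 22.8
tool_pos: [0.5915, 0.0405, 0.0323]
tool_rot: [3.142, 0.0, 0.128]
contact_force: [-4.1, -0.3, 8.3]
opening: 0.0274
```

```bash
python3 - <<'E'
from h import *
c=snap('wrist','wrist12');snap('side','side12');zoom('side12',250,130,390,250,5)
o=robot.observe();print(o['tool_pos'],o['tool_rot'],o['contact_force'],o['torque'])
E
```

```text
[0.59205403 0.04055117 0.03231391] [ 3.14143072e+00 -9.43071134e-04  1.27843638e-01] [0.02464695 0.26843496 4.16743971] [-0.07855262  0.24711502  0.02726503]
```

View pics/wrist12.png

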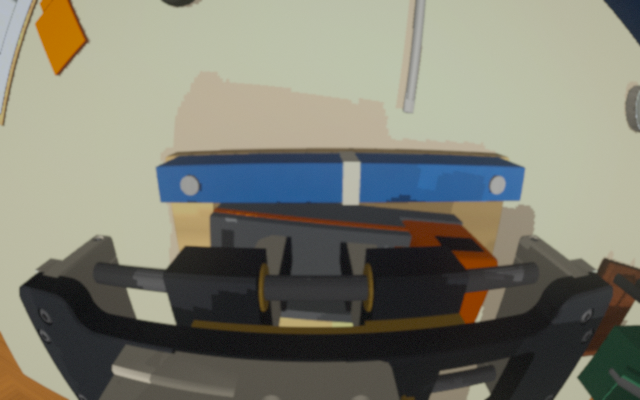

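View pics/side12_z250_130.png

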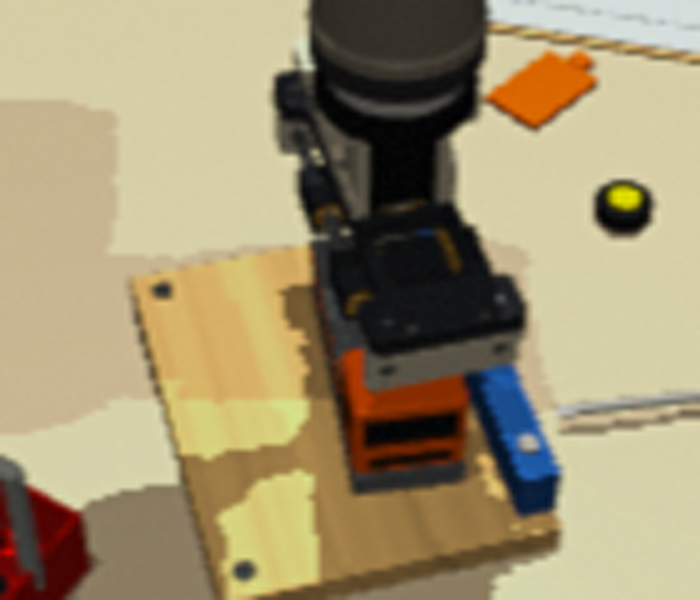

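Call:
step_arm([
  [[0,0,-0.001,0],[0.003,0,0,0],[0.003,0,0,0],[0.003,0,0,0],[0,0,0,0],[0,0,0,0]],
])

```text
time: 23.4
tool_pos: [0.6007, 0.0417, 0.0325]
tool_rot: [-3.142, -0.0, 0.128]
contact_force: [0.8, 0.4, 0.4]
opening: 0.0274
```

Call:
step_arm([
  [[0.002,0,0,0],[0.002,0,0,0],[0,0,0,0],[0,0,0,0]],
])

```text
time: 23.73
tool_pos: [0.6046, 0.0422, 0.0327]
tool_rot: [-3.142, -0.0, 0.128]
contact_force: [-1.0, -0.9, -0.1]
opening: 0.0274
```

Call:
step_arm([
  [[0.002,0,0,0],[0.001,0,0,0],[0,0,0,0],[0,0,0,0]],
])

```text
time: 24.07
tool_pos: [0.6068, 0.0425, 0.0327]
tool_rot: [-3.142, 0.001, 0.128]
contact_force: [-4.8, -0.9, 2.7]
opening: 0.0274
```

```bash
python3 - <<'E'
from h import *
c=snap('wrist','wrist13')
o=robot.observe();print(o['tool_pos'],o['tool_rot'],o['contact_force'],o['torque'])
E
```

```text
[0.60680415 0.04253374 0.03269329] [-3.14151002e+00  1.12959313e-03  1.28027119e-01] [-4.7878715  -0.34464622  2.84672828] [-0.10744826  0.87902032  0.08783498]
```

View pics/wrist13.png

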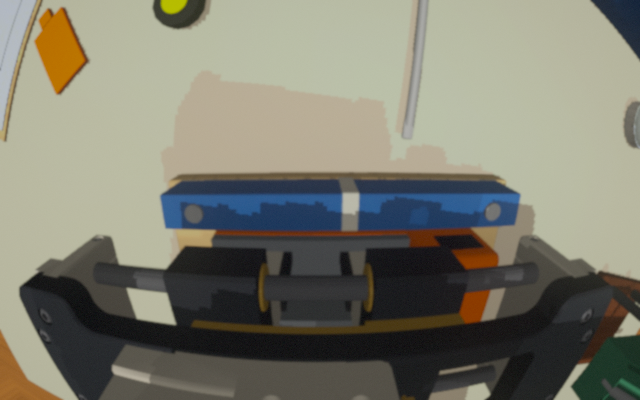

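Call:
step_arm([
  [[0.001,0,0.001,0],[0,0,0,0],[0.001,0,0.001,0],[0,0,0,0],[0,0,0,0]],
])

```text
time: 24.53
tool_pos: [0.6068, 0.0426, 0.0322]
tool_rot: [-3.142, 0.005, 0.129]
contact_force: [-16.1, -2.6, 19.6]
opening: 0.0275
```

Call:
step_arm([
  [[0.0007,0,0,0],[0,0,0,0],[0.0007,0,0,0],[0,0,0,0],[0,0,0,0]],
])

```text
time: 24.95
tool_pos: [0.6068, 0.0426, 0.0322]
tool_rot: [-3.141, 0.008, 0.129]
contact_force: [-21.6, -4.2, 22.0]
opening: 0.0277
```

```bash
python3 - <<'E'
from h import *
f=[]
for n,k in [('wrist','wrist14'),('side','side14'),('top','top14'),('top','top14b')]:
    snap(n,k); o=robot.observe(); f.append(np.r_[o['contact_force'],o['torque']])
f=np.array(f);print(f.round(2))
j=np.load('poses.npz')['jig'];m=f.mean(0);print('jig fx',np.cos(j[2])*m[0]+np.sin(j[2])*m[1],'fy',-np.sin(j[2])*m[0]+np.cos(j[2])*m[1],'z',m[2])
print(o['tool_pos'],o['tool_rot'],o['time'])
zoom('side14',250,130,390,250,5);zoom('top14',240,150,370,250,6)
E
```

```text
[[-21.15  -3.52  23.34  -0.41   3.31   0.3 ]
 [-20.29  -3.63  22.56  -0.43   3.32   0.39]
 [-21.19  -3.98  22.83  -0.41   3.33   0.28]
 [-21.98  -3.37  22.85  -0.42   3.36   0.27]]
jig fx -21.442324254277363 fy -0.9043611462134735 z 22.89705634765291
[0.6068112  0.04257496 0.03224054] [-3.14140291  0.00795956  0.12878962] 25.15
```

View pics/side14.png

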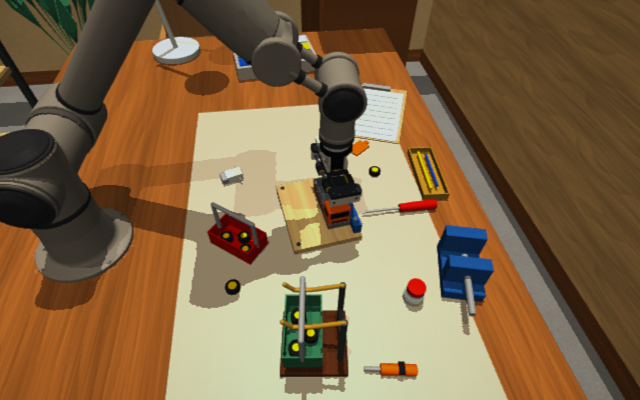

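View pics/wrist14.png

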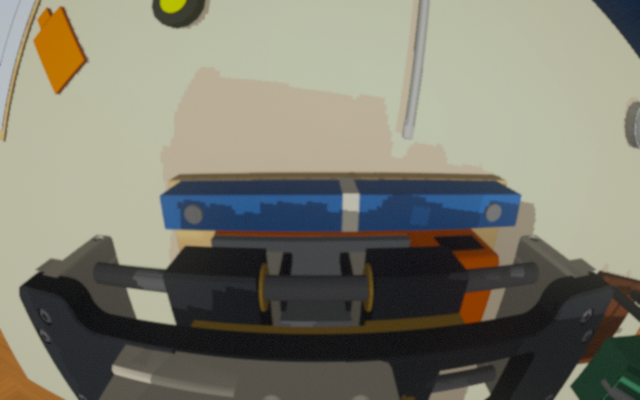

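View pics/side14_z250_130.png

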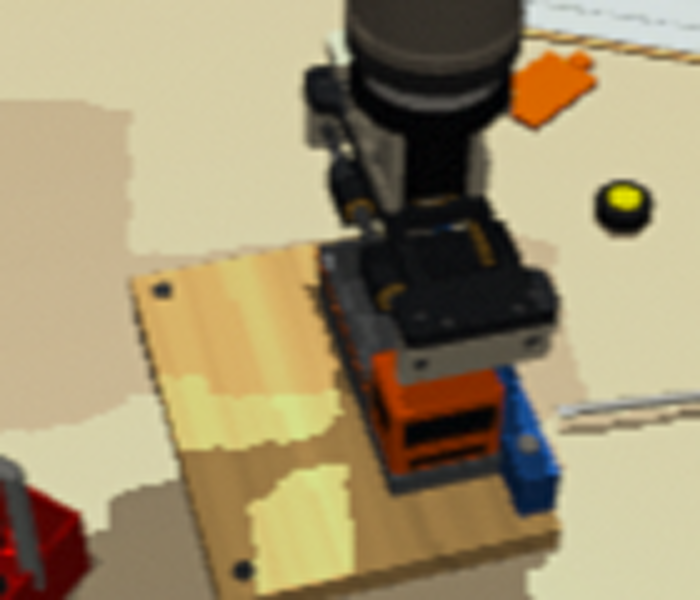

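View pics/top14_z240_150.png

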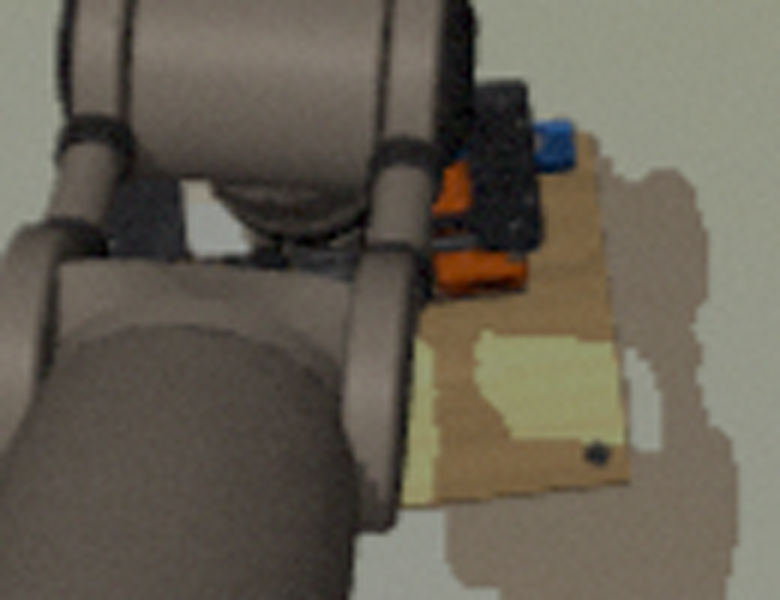

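Call:
step_arm([
  [[0.0008,0,-0.0006,0],[0,0,0,0],[0,0,0,0],[0,0,0,0]],
])

```text
time: 25.48
tool_pos: [0.6068, 0.0426, 0.0323]
tool_rot: [-3.141, 0.01, 0.129]
contact_force: [-22.7, -3.7, 21.0]
opening: 0.028
```

```bash
python3 - <<'E'
from h import *
f=[]
for i in range(3):
    snap('side','side15'); o=robot.observe(); f.append(o['contact_force'])
f=np.array(f)
j=np.load('poses.npz')['jig'];m=f.mean(0);print('jig fx',np.cos(j[2])*m[0]+np.sin(j[2])*m[1],'fy',-np.sin(j[2])*m[0]+np.cos(j[2])*m[1],'z',m[2])
S=load('side15');W=load('wrist14')
def loc(p): 
    d=p[:2]-j[:2];c,s=np.cos(j[2]),np.sin(j[2]);return ((c*d[0]+s*d[1])*1e3).round(1),((-s*d[0]+c*d[1])*1e3).round(1)
s=lambda u,v,z:loc(atz(S,250+u/5,140-10+v/5,z))
print('front bottom',s(392,492,.018),s(508,468,.018),'rear near top',s(320,248,.058), 'near front z58?',s(383,452,.036))
w=lambda u,v,z:loc(atz(W,u,v,z,True))
print('wrist rear top far',w(212,239,.058),'wall far at cab',w(409,239,.058),'mark',w(349,192,.048),'fence ends near',w(163,229,.048),w(518,229,.048))
zoom('side15',310,170,370,240,10)
zoom('wrist14',150,170,530,330,2)
E
```

```text
jig fx -22.907864055637603 fy -1.5473668285521645 z 20.823580458537034
front bottom (np.float64(12.0), np.float64(-69.6)) (np.float64(71.7), np.float64(-70.0)) rear near top (np.float64(10.5), np.float64(63.6)) near front z58? (np.float64(10.3), np.float64(-58.1))
wrist rear top far (np.float64(65.5), np.float64(67.9)) wall far at cab (np.float64(66.0), np.float64(-28.5)) mark (np.float64(86.7), np.float64(1.0)) fence ends near (np.float64(65.3), np.float64(100.5)) (np.float64(64.4), np.float64(-102.6))
```

View pics/side15_z310_170.png

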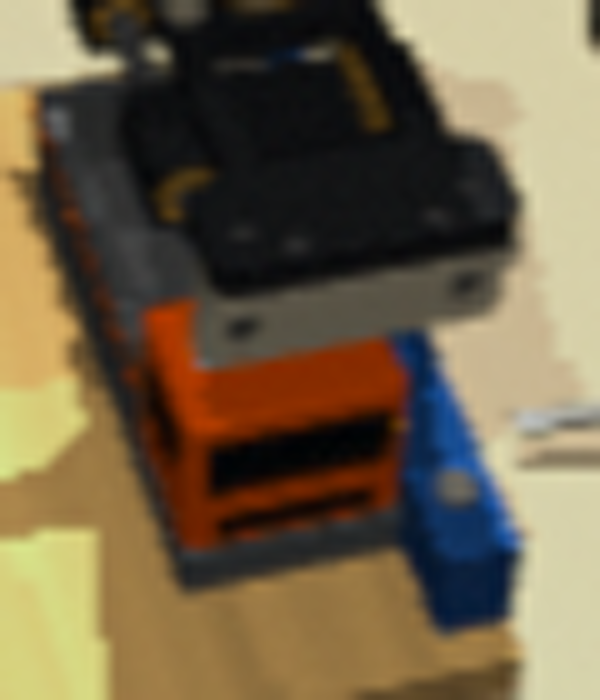

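View pics/wrist14_z150_170.png

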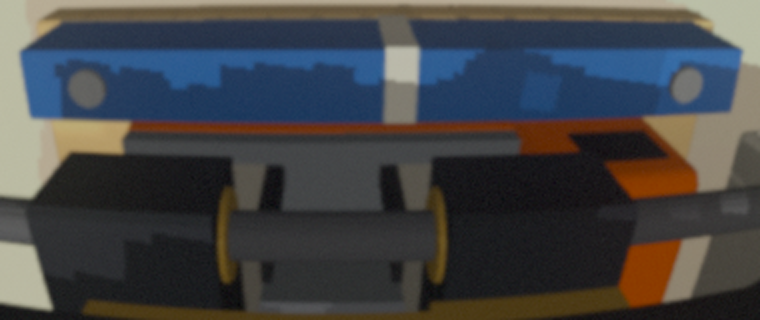

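```bash
python3 - <<'E'
from h import *
print(robot.hand_in()); o=robot.observe(); print(o['time'],o['contact_force'])
E
```

```text
the job is handed in; nothing more can be done
None
the job is handed in; nothing more can be done
```

I hung the green basket on the stand, then placed the truck on the jig and pressed it against the fence. I handed in at about 25.6 s, while still holding the push.

**Basket:** I lifted it off the jig by its bar and lowered it onto both brass hooks. After release it hung upright, and the later side views show it unchanged.

**Truck:** I gripped it across the tray and set it on the bed, cab to the right seen from the robot. With the fingertips inside the tray I slid it to the fence, then pushed it diagonally. During the slide it turned a few degrees, but the fence squared it again.

**Last checks:**
- **Squareness:** the tray wall next to the fence measured 65.5 and 66.0 mm at its two ends. The fence face is at 65 mm, so it is square within the measuring error.
- **Centring:** the truck is centred on the white mark to about 1–2 mm. Individual camera readings differed by up to about 4 mm.
- **Forces:** the tool pushed about 23 N forward and 21 N down. That works out to roughly 16–23 N on the fence, depending on friction, and about 24 N on the bed including the truck's weight.
- **Other things:** no bystander object looks moved in the camera views.

No checks failed. The tool was tilted about 0.01 rad under the load. I could not read the state after handing in, so the final second is not confirmed.

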